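Load the cleaning station and hold its hold-to-run plunger

ROBOT

A 7-joint arm with a two-finger parallel gripper is mounted at the origin on the work surface. World frame = base frame: x ahead of the robot, y to its left, z up, the work surface at z = 0. Lengths are in mm, angles in rad, forces in N, time in s.
With the tool pointing down it reaches from about 350 to 775 mm from the base axis. Payload 3.1 kg.
Tool frame: the origin (TCP) lies midway between the tips of the shut fingers; the grasp point (between the pads) lies 19 mm behind it (bot.grip_point_offset is the distance from the TCP to the grasp point, in mm); z points along the fingers, y is the line along which they close (so a half turn about z gives the same grasp; the last joint's range is limited). The gripper opens to 85 mm and grips with 20 to 120 N. Pads are 22 mm wide; open, the fingers measure 114 mm over their backs; the gripper's body (76 mm by 85 mm) begins 54 mm behind the grasp point. The pads swing forward as they close: fully open they stand 13 mm farther back than shut.
Start: joints at [-1.152, 0.311, 0.014, 1.512, -0.004, 1.319, -0.027], TCP at [244.543, 492.662, 231.304] pointing down, gripper open.
Joint ranges: [-2.7, 2.7], [-0.3, 1.91], [-1.27, 1.3], [0.12, 2.57], [-1.44, 4.58], [0.2, 2.03], [-3.05, 3.05]. Speed limits (rad/s): [2.79, 2.79, 3.14, 3.14, 3.14, 3.14, 3.14].

INTERFACE

Orientations are given as a unit quaternion [x, y, z, w].
In Python, from cell import bot, viewer gives the robot as it stands.
- The arm moves only by the tool send_rows, never from a script. Its argument "rows" is a list of rows, each an object of numbers: "x", "y", "z": the shift along the tool's x, y, z in m; "ax", "ay", "az": the turn, a rotation vector about the tool's x, y, z in degrees; "hand": the closure in counts, from 0 (fully open) to 255 (shut). In form: [{"x": .., "y": .., "z": .., "ax": .., "ay": .., "az": .., "hand": ..}, ...]. A call has 1 to 20 rows; each row shifts and turns the commanded pose from where the row before left it, along the tool's axes as they then stand; what a row does not reach is not made up. A row lasts 1/12 s, in which the tool goes at most 41.7 mm and 7.16 degrees, less where a joint would pass 70% of its speed; a pose out of reach is approached as far as the arm can. A call with a gripper value outside its range is refused whole. The fingers move at their own pace and stop on an object; the grip force is fixed at half the most. Time passes only in rows, so rows that do not move let the fingers close. It gives the time, the measured TCP pose, the force, the opening and the grip force at its end, in the units of the state.
- bot.get_obs(): the state, without advancing time (a new reading comes with each control period).
- viewer.capture(name): name is "scene" or "top" or "wrist"; returns (picture, depth): 420x560x3 uint8, red, green, blue; 420x560 float32, mm along the optical axis (not along the pixel's ray), 0 where there is no reading.
- viewer.get_calibration(name): a dict with "camera_matrix" (3x3 intrinsics, pixels), "k1" (the pictures are not rectified: a ray, as slopes to the right and down, at radius r is drawn at 1 + k1 r^2 times it, then the intrinsics apply), "position" and "attitude" of the camera in the world. Camera axes: x right, y down, z forward; pixel columns grow to the right and rows downward; lengths in mm; the calibration is good to about 2 mm. A picture is of the moment at which its call begins: read the wrist's pose just before it. get_calibration takes no time and is no camera call; for the wrist camera it gives the pose at the moment of the call.
- bot.close_job(): hands the job in; it is judged then, once.
The state is a dict: "time_s": time; "q": joint angles; "qd": joint speeds; "joint_torque": joint torques, N m; "position": TCP position; "ee_rot": TCP orientation; "force": force on the tool from outside, world axes, zero at the start; "moment": the same for the moment, N m; "gripper_width": finger opening in mm; "grip_force": force on a finger pad.
Only numpy, scipy, OpenCV 4.12 (cv2) and the standard library are available. Lean on these libraries where they do the work, as an engineer would, in place of code of your own. Each camera call takes 0.05 s, during which the arm holds its last target. There are 200 camera calls.

TASK

Stand the grey printed nozzle upright in the open drawer of the cleaning station, let go of it and slide the drawer fully shut. Then press the palm plunger of the hold-to-run switch box about half-way down (12 mm of its 24 mm travel), never to the bottom, and keep it there: the job finishes with the robot still holding the plunger half-way down. Leave the other things on the bench where they are.

Things in the scene. Friction and masses are not known exactly. Their poses are not given: they have to be found in the camera images.
- nozzle: Loose grey 3D-printed nozzle, 58 mm tall, about 90 g, standing on the bench to the left or right of the drawer: round foot 48 mm across and 9 mm thick, ribs up to 21 mm height, above them a round barrel 32 mm across (thin bead 30 mm up) with a dark bore mark on top. Origin: centre of its underside; z up. Grip the barrel from any side, best 40 to 50 mm above its underside.
- station: Cleaning station: low grey steel cabinet fixed on the bench, 240 mm deep (x), 260 mm wide (y), 100 mm high (90 mm clear inside), with vent slots and a dark round exhaust stub (30 mm tall) on its top. Origin: centre of its underside; x points from its front (the drawer side, towards the robot) to its back. It is turned by up to 0.2 rad from start to start.
- drawer_floor (a point): Centre of the drawer's floor (upper face), 14 mm above the bench; axes as the station's; moves with the drawer. Open-topped, inside 200 (x) by 220 mm (y), walls 5 mm thick rising 40 mm over the floor; front plate 12 mm thick at the -x end, up to 91 mm above the bench. Of the floor, only the front as far as the drawer is open lies outside the cabinet, from 100 mm on the -x side of this point.
- drawer_pull (a point): Middle of the outer (-x) face of the drawer's aluminium pull: a solid bar 100 mm wide (y), 16 mm high, standing 20 mm out from the front plate, its middle 71 mm above the bench; axes as the station's. Push it along +x to shut the drawer.
- drawer (a joint): How far the drawer is open, in m: 0 = shut, at most 0.17; starts 0.12 to 0.15 open. It slides along the station's x axis (shutting moves it to +x), about 1.2 N of friction, stays where it is left.
- switch_box: Hold-to-run switch box: grey steel box 90 x 90 mm, 60 mm high, fixed on the bench on the other side of the drawer from the nozzle, a dark collar 60 mm across and 6 mm high on top and the palm plunger standing in its middle. Origin: centre of its underside.
- plunger_top (a point): Centre of the flat top of the black palm plunger (mushroom head 48 mm across, 14 mm thick, on a 28 mm steel stem); 110 mm above the bench when released, moves down with it. The z axis points up.
- plunger (a joint): How far the plunger is pressed straight down, in m: 0 = released, 0.024 = bottomed. Spring: about 4 N to start it, plus 0.5 N per mm (about 10 N half-way, 16 N at the bottom). It springs back when let go.
- gear: Bystander: grey printed gear wheel lying flat, 76 mm across, 26 mm high at the hub. Origin: centre of its underside.
- bracket: Bystander: grey printed L-bracket, 50 x 40 mm, 50 mm high. Origin: centre of its underside.
- bottle: Bystander: standing pale plastic bottle with a black cap, 56 mm across, 150 mm tall. Origin: centre of its underside.
- screwdriver: Bystander: screwdriver 170 mm long lying on the bench. Origin: under its middle.
Mind the look-alikes: they are no part of the job. Of the things that look like the switch_box, the largest one is meant. What is shaped like the nozzle but blue is not meant.

How it is judged:
By the outcome, as a careful person would: the job done as asked, in the order asked, and still so for the second after the job is handed in, while the arm keeps its last pose, push and grip.
It also fails if it takes over 69 s, if anything falls off the work surface, if the arm or the gripper's body presses on something with over 40 N, if the wrist force passes 120 N, or if a joint passes its speed limit or range.

## Working session

There is one attempt and no reset: what is moved stays moved. The work goes in short steps, Python scripts to look and compute and a tool call to move; the robot and the scene stay as the last step left them, time stands still between calls to the robot, and variables do not carry over. Pictures are saved under pics/ and viewed, at most 10 in all, crops included, and the job is handed in when it is done.

Besides the shell and the picture viewer there is one more tool, called after ">>>" by a JSON object that holds its "name" and its "arguments". send_rows: Moves the arm, as the interface text tells. Its arguments: {"type":"object","properties":{"rows":{"type":"array","items":{"type":"object","properties":{"x":{"type":"number"},"y":{"type":"number"},"z":{"type":"number"},"ax":{"type":"number"},"ay":{"type":"number"},"az":{"type":"number"},"hand":{"type":"number"}}}}},"required":["rows"]}

```bash
mkdir -p pics
cat > h.py <<'E'
import numpy as np, cv2
from cell import bot, viewer
from scipy.spatial.transform import Rotation as R
def att(a):
    a=np.array(a,float)
    return a if a.shape==(3,3) else R.from_quat(a).as_matrix()
def rays(c,uv):
    K=np.array(c["camera_matrix"],float)
    uv=np.array(uv,float).reshape(-1,1,2)
    n=cv2.undistortPoints(uv,K,np.array([c["k1"],0,0,0,0.])).reshape(-1,2)
    return np.c_[n,np.ones(len(n))]
def plane(c,uv,z):
    d=rays(c,uv)@att(c["attitude"]).T; p=np.array(c["position"],float)
    return p+d*((z-p[2])/d[:,2])[:,None]
def cloud(c,depth):
    h,w=depth.shape; v,u=np.mgrid[:h,:w]
    r=rays(c,np.c_[u.ravel(),v.ravel()])*depth.reshape(-1,1)
    return (r@att(c["attitude"]).T+np.array(c["position"],float)).reshape(h,w,3)
E
python3 - <<'E'
from h import *
for n in("scene","top"):
    c=viewer.get_calibration(n); print(n,c)
    p,d=viewer.capture(n); cv2.imwrite(f"pics/{n}0.png",p[:,:,::-1]); np.savez(f"{n}0.npz",p=p,d=d)
o=bot.get_obs(); print(o["position"],o["ee_rot"],o["time_s"],o["force"],o["gripper_width"])
E
```

```text
scene {'camera_matrix': array([[526.48210263,   0.        , 283.77724697],
       [  0.        , 526.48210263, 207.71974715],
       [  0.        ,   0.        ,   1.        ]]), 'k1': -0.09236743110693639, 'position': array([1384.44313696, -379.26328623, 1032.24245076]), 'attitude': array([ 0.77542628,  0.50901667, -0.20628498, -0.31154873])}
top {'camera_matrix': array([[400.3243989 ,   0.        , 281.92138527],
       [  0.        , 400.3243989 , 209.46393611],
       [  0.        ,   0.        ,   1.        ]]), 'k1': -0.02405658902352417, 'position': array([ 314.85875644,    2.88560657, 1049.70385098]), 'attitude': array([ 0.70891095, -0.69667229,  0.07751116, -0.07800637])}
[244.25750506 492.05801891 230.29113199] [ 2.28345458e-01  9.73579556e-01 -1.07509053e-03 -2.10555739e-04] 0.1 [ 0.61757236 -0.35170078  0.95295268] 85.2782594434619
```

View pics/top0.png

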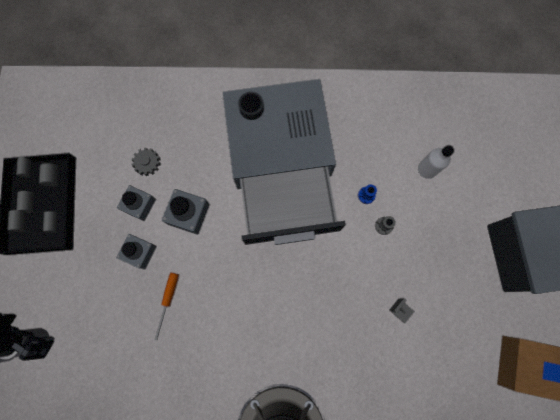

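View pics/scene0.png

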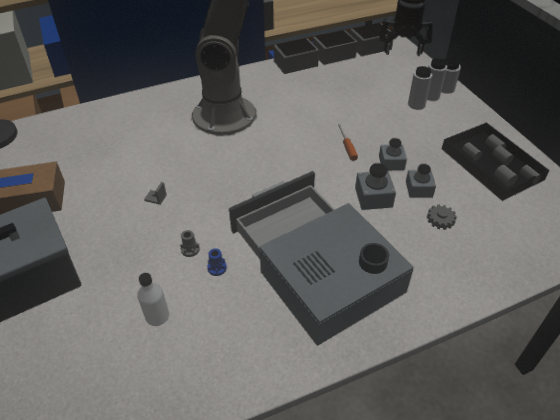

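The top view shows the grey nozzle at (386,225), with the blue one beside it at (368,193). The station's top is at about (278,130), and the drawer's front plate runs from (244,238) to (344,225) with the pull at (295,238). The largest switch box is at (185,210). Next I'll measure these with depth and rays.

Run:
```python
from h import *
for n in("top","scene"):
    f=np.load(n+"0.npz"); c=viewer.get_calibration(n); C=cloud(c,f["d"]); p=f["p"].astype(int); z=C[...,2]
    print(n,"bench z",np.nanmedian(z[(C[...,0]>250)&(C[...,0]<400)&(abs(C[...,1])<150)&(abs(z)<15)]))
    def reg(x0,x1,y0,y1,z0,z1): return (C[...,0]>x0)&(C[...,0]<x1)&(C[...,1]>y0)&(C[...,1]<y1)&(z>z0)&(z<z1)&(f["d"]>0)
    blue=(p[...,2]>p[...,0]+40)
    def rep(name,m):
        P=C[m]; 
        if len(P)<5: print(name,"none",len(P));return
        (r,s,a)=cv2.minAreaRect(P[:,:2].astype(np.float32)); print(name,len(P),"rect",np.round(r,1),np.round(s,1),round(a,2),"mean",P.mean(0).round(1),"zmax",P[:,2].max().round(1))
    rep("stationtop",reg(300,900,-200,250,96,104)); rep("nozz",reg(200,420,-330,-200,8,70)&~blue); rep("nozz top",reg(200,420,-330,-200,48,70)&~blue)
    rep("blue",reg(200,600,-330,-100,8,70)&blue)
    rep("box",reg(200,500,170,340,54,62)); rep("plunger",reg(200,500,170,330,104,118))
    rep("front plate",reg(150,500,-200,200,86,94)); rep("pull",reg(150,500,-150,150,74,83))
    rep("floor",reg(200,500,-150,150,9,19))
    rep("bracket",reg(50,220,-330,-200,10,60));rep("bottle",reg(300,520,-520,-350,10,170))
```

```text
top bench z -0.17477278917112926
stationtop 8120 rect [694.6  51.4] [360.1 396.9] 85.38 mean [735.1  16.6 100.2] zmax 104.0
nozz 225 rect [ 290.6 -301.3] [50.4 40.2] 50.29 mean [ 295.7 -294.9   25.4] zmax 53.9
nozz top 50 rect [ 304.1 -285.1] [ 8.5 39.1] 47.55 mean [ 304.4 -285.7   50.2] zmax 53.9
blue 189 rect [ 584.6 -220.8] [30.3 46.6] 0.13 mean [ 583.9 -217.    34.7] zmax 61.4
box 143 rect [490.9 259.1] [79.1 20.8] 85.44 mean [492.6 250.3  58.9] zmax 61.8
plunger none 0
front plate 498 rect [479.  -21.5] [ 12.6 253.7] 9.19 mean [477.9 -16.8  90.6] zmax 94.0
pull 373 rect [463.8 -25.1] [ 21.2 248.2] 9.26 mean [464.4 -24.3  78.6] zmax 82.9
floor 210 rect [493.4 -13.9] [ 42.8 238.1] 9.25 mean [490.3  41.7  14.1] zmax 18.9
bracket none 0
bottle none 0
scene bench z -1.453788694965624
stationtop 8176 rect [699.1  78.1] [315.1 390.6] 9.38 mean [749.9   9.4  98.8] zmax 104.0
nozz 189 rect [ 295.5 -300.7] [52.1 43.9] 52.69 mean [ 307.  -290.8   28.1] zmax 53.3
nozz top 24 rect [ 307.7 -286. ] [ 9.5 36.8] 51.87 mean [ 306.6 -284.7   50. ] zmax 53.3
blue 54 rect [ 588.8 -220.1] [43.2 20.9] 87.85 mean [ 590.3 -218.8   43.4] zmax 59.7
box 49 rect [490.3 241. ] [39.3 18. ] 88.76 mean [491.2 238.3  58.1] zmax 61.8
plunger none 0
front plate 343 rect [479.9 -22.8] [ 16.7 254.2] 8.24 mean [480.3 -19.7  89.3] zmax 93.9
pull 276 rect [468.9 -10.5] [ 35.8 229.6] 9.26 mean [475.7 -15.2  78.4] zmax 82.9
floor 334 rect [498.8 -27. ] [ 30.9 240.5] 7.37 mean [489.3  22.1  13.6] zmax 19.0
bracket none 0
bottle none 0
```

```bash
cat > m.py <<'E'
from h import *
for n in("top","scene"):
    f=np.load(n+"0.npz"); c=viewer.get_calibration(n); C=cloud(c,f["d"]); p=f["p"].astype(int); z=C[...,2]
    pc={"top":{"nozzle":(386,225),"plunger":(180,205),"bottle":(435,160),"bracket":(402,310),"gear":(146,161),"station":(278,130)},"scene":{"nozzle":(190,242),"plunger":(377,172)}}[n]
    for k,(u,v) in pc.items(): print(n,k,C[v,u].round(0))
    def reg(x0,x1,y0,y1,z0,z1): return (C[...,0]>x0)&(C[...,0]<x1)&(C[...,1]>y0)&(C[...,1]<y1)&(z>z0)&(z<z1)&(f["d"]>0)
    blue=(p[...,2]>p[...,0]+40)
    def rep(name,m):
        P=C[m]
        if len(P)<5: print(name,"none",len(P));return
        (r,s,a)=cv2.minAreaRect(P[:,:2].astype(np.float32)); print(name,len(P),"rect",np.round(r,1),np.round(s,1),round(a,2),"mean",P.mean(0).round(1),"z",P[:,2].max().round(1))
    rep("station top",reg(580,950,-150,220,95,105))
    rep("nozz",reg(440,560,-330,-200,5,70)&~blue); rep("nozz top",reg(440,560,-330,-200,54,62)&~blue); rep("nozz barrel",reg(440,560,-330,-200,32,55)&~blue);rep("nozz foot",reg(440,560,-330,-200,5,13)&~blue)
    rep("blue",reg(530,650,-330,-100,5,70)&blue)
    rep("plunger",reg(420,650,170,350,105,116)); rep("box",reg(420,650,160,350,56,63))
E
python3 m.py
```

```text
top nozzle [ 501. -257.   60.]
top plunger [532. 252. 110.]
top bottle [ 659. -374.  106.]
top bracket [ 293. -299.   22.]
top gear [672. 375.  26.]
top station [735.  19.  99.]
station top 8295 rect [744.2  21.2] [242.6 260.8] 9.19 mean [735.4  16.1 100.3] z 105.0
nozz 304 rect [ 506.9 -270.7] [104.6 105.6] 16.25 mean [ 506.6 -260.3   35.1] z 65.5
nozz top 120 rect [ 509.6 -264.5] [29.9 30. ] 43.3 mean [ 509.6 -264.3   58.4] z 61.9
nozz barrel 37 rect [ 508.9 -260.6] [24.7 28.3] 80.8 mean [ 503.5 -254.8   43.3] z 55.0
nozz foot 92 rect [ 506.9 -270.7] [104.6 105.6] 16.25 mean [ 505.3 -258.5    8.8] z 12.6
blue 244 rect [ 588.9 -219.1] [45.  37.7] 56.2 mean [ 587.4 -216.6   34.6] z 61.5
plunger 277 rect [532.4 254.4] [44.1 44. ] 46.79 mean [531.9 254.1 109.6] z 115.0
box 660 rect [532.6 253.8] [90.4 89.4] 72.86 mean [529.  251.8  59.5] z 63.0
scene nozzle [ 526. -263.   44.]
scene plunger [546. 245. 108.]
station top 8707 rect [744.7  21.3] [243.6 263.4] 9.29 mean [751.    9.1  98.7] z 105.0
nozz 363 rect [ 506.3 -253. ] [72.8 72. ] 23.42 mean [ 519.  -264.6   33.1] z 61.2
nozz top 96 rect [ 511.6 -263.1] [29.7 31.2] 61.08 mean [ 511.7 -264.2   57. ] z 61.2
nozz barrel 106 rect [ 514.6 -263.3] [30.1 32.3] 6.61 mean [ 520.1 -264.5   45. ] z 55.0
nozz foot 90 rect [ 506.3 -253. ] [72.8 72. ] 23.42 mean [ 521.2 -264.6    8.1] z 12.4
blue 133 rect [ 598.9 -220.8] [41.8 40.5] 76.76 mean [ 600.3 -221.    33.1] z 62.2
plunger 153 rect [536.3 257.3] [42.5 43.5] 1.68 mean [534.9 256.1 108.7] z 113.1
box 405 rect [534.2 255.8] [90.7 91.2] 72.15 mean [543.5 248.6  59.1] z 62.9
```

>>> {"name": "send_rows", "arguments": {"rows": [{"x": -0.01, "y": -0.01}, {"x": -0.02, "y": -0.02}, {"x": -0.022, "y": -0.021}, {"x": -0.022, "y": -0.021}, {"x": -0.022, "y": -0.021}, {"x": -0.022, "y": -0.021}, {"x": -0.022, "y": -0.021}, {"x": -0.022, "y": -0.021}, {"x": -0.022, "y": -0.021}, {"x": -0.022, "y": -0.021}, {"x": -0.022, "y": -0.021}, {"x": -0.022, "y": -0.021}, {"x": -0.022, "y": -0.021}, {"x": -0.022, "y": -0.021}, {"x": -0.022, "y": -0.021}, {"x": -0.022, "y": -0.021}, {"x": -0.022, "y": -0.021}, {"x": -0.022, "y": -0.021}, {"x": -0.022, "y": -0.021}, {"x": -0.022, "y": -0.021}]}}

```text
schema error: expected keys x, y, z, ax, ay, az, hand
```

>>> {"name": "send_rows", "arguments": {"rows": [{"x": -0.022, "y": -0.021, "az": 6.9}, {"az": 7}, {"az": 7}, {"az": 7}, {"az": 7}, {"az": 7}, {"az": 7}, {"az": 7}, {"az": 7}, {"az": 7}, {"az": 7}, {"az": 7}, {"az": 7}, {"az": 7}, {"az": 7}, {"az": 7}, {"az": 7}, {"az": 7}, {"az": 7}, {"az": 7}]}}

```text
schema error: expected keys x, y, z, ax, ay, az, hand
```

```bash
cat > go.py <<'E'
from h import *
def to(x,y,z,yaw):
    "tool-frame shift (mm, turn first) to reach TCP x,y,z pointing down with tool y at world bearing yaw (deg)"
    o=bot.get_obs(); r=R.from_quat(o["ee_rot"]); a=np.radians(yaw)
    Y=np.array([np.cos(a),np.sin(a),0]); Z=np.array([0,0,-1.]); X=np.cross(Y,Z)
    T=R.from_matrix(np.c_[X,Y,Z])
    p=np.array(o["position"]); 
    print("t",round(o["time_s"],2),"pos",p.round(1),"turn",(r.inv()*T).as_rotvec(degrees=True).round(2),"shift after turn",(T.inv().apply(np.array([x,y,z])-p)).round(1),"q",np.round(o["q"],2),"F",np.round(o["force"],1),"w",round(o["gripper_width"],1))
E
python3 -c "
from go import *
to(510.5,-264,150,-80.8)"
```

```text
t 0.1 pos [244.3 492.1 230.3] turn [-4.000e-02  1.600e-01  1.444e+02] shift after turn [141.9 788.9  80.3] q [-1.15  0.31  0.01  1.51 -0.    1.32 -0.03] F [ 0.6 -0.4  1. ] w 85.3
```

>>> {"name": "send_rows", "arguments": {"rows": [{"x": -0.014, "y": -0.014, "z": 0, "ax": 0, "ay": 0, "az": 0, "hand": 0}, {"x": -0.028, "y": -0.027, "z": 0, "ax": 0, "ay": 0, "az": 0, "hand": 0}, {"x": -0.028, "y": -0.027, "z": 0, "ax": 0, "ay": 0, "az": 0, "hand": 0}, {"x": -0.028, "y": -0.027, "z": 0, "ax": 0, "ay": 0, "az": 0, "hand": 0}, {"x": -0.028, "y": -0.027, "z": 0, "ax": 0, "ay": 0, "az": 0, "hand": 0}, {"x": -0.028, "y": -0.027, "z": 0, "ax": 0, "ay": 0, "az": 0, "hand": 0}, {"x": -0.028, "y": -0.027, "z": 0, "ax": 0, "ay": 0, "az": 0, "hand": 0}, {"x": -0.028, "y": -0.027, "z": 0, "ax": 0, "ay": 0, "az": 0, "hand": 0}, {"x": -0.028, "y": -0.027, "z": 0, "ax": 0, "ay": 0, "az": 0, "hand": 0}, {"x": -0.028, "y": -0.027, "z": 0, "ax": 0, "ay": 0, "az": 0, "hand": 0}, {"x": -0.028, "y": -0.027, "z": 0, "ax": 0, "ay": 0, "az": 0, "hand": 0}, {"x": -0.028, "y": -0.027, "z": 0, "ax": 0, "ay": 0, "az": 0, "hand": 0}, {"x": -0.028, "y": -0.027, "z": 0, "ax": 0, "ay": 0, "az": 0, "hand": 0}, {"x": -0.028, "y": -0.027, "z": 0, "ax": 0, "ay": 0, "az": 0, "hand": 0}, {"x": -0.028, "y": -0.027, "z": 0, "ax": 0, "ay": 0, "az": 0, "hand": 0}, {"x": -0.028, "y": -0.027, "z": 0, "ax": 0, "ay": 0, "az": 0, "hand": 0}, {"x": -0.028, "y": -0.027, "z": 0, "ax": 0, "ay": 0, "az": 0, "hand": 0}, {"x": -0.028, "y": -0.027, "z": 0, "ax": 0, "ay": 0, "az": 0, "hand": 0}, {"x": -0.028, "y": -0.027, "z": 0, "ax": 0, "ay": 0, "az": 0, "hand": 0}, {"x": -0.028, "y": -0.027, "z": 0, "ax": 0, "ay": 0, "az": 0, "hand": 0}]}}

```text
time_s: 1.77
position: [499.5, -223.5, 230.8]
ee_rot: [0.228, 0.974, 0.0, -0.0]
force: [1.3, 0.2, 1.1]
gripper_width: 85.6
grip_force: 0.0
```

>>> {"name": "send_rows", "arguments": {"rows": [{"x": 0, "y": 0, "z": 0, "ax": 0, "ay": 0, "az": 7, "hand": 0}, {"x": 0, "y": 0, "z": 0, "ax": 0, "ay": 0, "az": 7, "hand": 0}, {"x": 0, "y": 0, "z": 0, "ax": 0, "ay": 0, "az": 7, "hand": 0}, {"x": 0, "y": 0, "z": 0, "ax": 0, "ay": 0, "az": 7, "hand": 0}, {"x": 0, "y": 0, "z": 0, "ax": 0, "ay": 0, "az": 7, "hand": 0}, {"x": 0, "y": 0, "z": 0, "ax": 0, "ay": 0, "az": 7, "hand": 0}, {"x": 0, "y": 0, "z": 0, "ax": 0, "ay": 0, "az": 7, "hand": 0}, {"x": 0, "y": 0, "z": 0, "ax": 0, "ay": 0, "az": 7, "hand": 0}, {"x": 0, "y": 0, "z": 0, "ax": 0, "ay": 0, "az": 7, "hand": 0}, {"x": 0, "y": 0, "z": 0, "ax": 0, "ay": 0, "az": 7, "hand": 0}, {"x": 0, "y": 0, "z": 0, "ax": 0, "ay": 0, "az": 7, "hand": 0}, {"x": 0, "y": 0, "z": 0, "ax": 0, "ay": 0, "az": 7, "hand": 0}, {"x": 0, "y": 0, "z": 0, "ax": 0, "ay": 0, "az": 7, "hand": 0}, {"x": 0, "y": 0, "z": 0, "ax": 0, "ay": 0, "az": 7, "hand": 0}, {"x": 0, "y": 0, "z": 0, "ax": 0, "ay": 0, "az": 7, "hand": 0}, {"x": 0, "y": 0, "z": 0, "ax": 0, "ay": 0, "az": 7, "hand": 0}, {"x": 0, "y": 0, "z": 0, "ax": 0, "ay": 0, "az": 7, "hand": 0}, {"x": 0, "y": 0, "z": 0, "ax": 0, "ay": 0, "az": 7, "hand": 0}, {"x": 0, "y": 0, "z": 0, "ax": 0, "ay": 0, "az": 7, "hand": 0}, {"x": 0, "y": 0, "z": 0, "ax": 0, "ay": 0, "az": 7, "hand": 0}]}}

```text
time_s: 3.43
position: [499.1, -221.7, 230.7]
ee_rot: [0.993, 0.116, -0.001, -0.0]
force: [-0.1, -0.2, 0.9]
gripper_width: 85.3
grip_force: 0.0
```

```bash
python3 -c "
from go import *
to(510.5,-264,150,-80.8)"
```

```text
t 3.43 pos [ 499.1 -221.7  230.7] turn [-0.04  0.06  4.08] shift after turn [ 4.5 43.6 80.7] q [-0.43  0.53  1.23  1.55 -0.5   1.42 -0.51] F [-0.1 -0.2  0.9] w 85.3
```

>>> {"name": "send_rows", "arguments": {"rows": [{"x": 0, "y": 0, "z": 0.01, "ax": 0, "ay": 0, "az": 4.1, "hand": 0}, {"x": 0.001, "y": 0.011, "z": 0.02, "ax": 0, "ay": 0, "az": 0, "hand": 0}, {"x": 0.001, "y": 0.011, "z": 0.02, "ax": 0, "ay": 0, "az": 0, "hand": 0}, {"x": 0.001, "y": 0.011, "z": 0.02, "ax": 0, "ay": 0, "az": 0, "hand": 0}, {"x": 0.001, "y": 0.011, "z": 0.011, "ax": 0, "ay": 0, "az": 0, "hand": 0}, {"x": 0, "y": 0, "z": 0, "ax": 0, "ay": 0, "az": 0, "hand": 0}, {"x": 0, "y": 0, "z": 0, "ax": 0, "ay": 0, "az": 0, "hand": 0}]}}

```text
time_s: 4.02
position: [509.8, -264.8, 149.6]
ee_rot: [0.997, 0.082, -0.001, -0.0]
force: [-0.2, -0.2, -0.1]
gripper_width: 85.2
grip_force: 0.0
```

Run:
```python
from go import *
to(510.5,-264,26+0,-80.8)
c=viewer.get_calibration("wrist"); p,d=viewer.capture("wrist"); cv2.imwrite("pics/w1.png",p[:,:,::-1])
C=cloud(c,d); P=C[(d>0)&(C[...,2]>54)&(C[...,2]<62)&(np.hypot(C[...,0]-510,C[...,1]+264)<35)]
print(len(P),cv2.minAreaRect(P[:,:2].astype(np.float32)),P.mean(0), cv2.minEnclosingCircle(P[:,:2].astype(np.float32)))
```

```text
t 4.02 pos [ 509.8 -264.8  149.6] turn [-0.06  0.11  0.24] shift after turn [  0.8  -0.7 123.6] q [-0.28  0.65  1.14  1.59 -0.6   1.3  -0.45] F [-0.2 -0.2 -0.1] w 85.2
1424 ((508.686279296875, -263.0326232910156), (31.493886947631836, 30.716928482055664), 9.785914421081543) [ 509.42153103 -263.05687174   58.31352942] ((508.78363037109375, -263.11578369140625), 15.856982231140137)
```

View pics/w1.png

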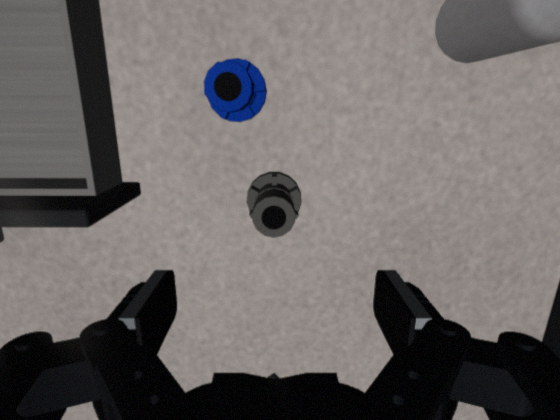

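The wrist view shows the grey nozzle centred between the fingers, with its top at (274,217). The blue one is at (233,88), clear of the finger path. I'll descend and grip.

>>> {"name": "send_rows", "arguments": {"rows": [{"x": 0, "y": -0.001, "z": 0.015, "ax": 0, "ay": 0, "az": 0, "hand": 0}, {"x": 0, "y": 0, "z": 0.025, "ax": 0, "ay": 0, "az": 0, "hand": 0}, {"x": 0, "y": 0, "z": 0.025, "ax": 0, "ay": 0, "az": 0, "hand": 0}, {"x": 0, "y": 0, "z": 0.02, "ax": 0, "ay": 0, "az": 0, "hand": 0}, {"x": 0, "y": 0, "z": 0.02, "ax": 0, "ay": 0, "az": 0, "hand": 0}, {"x": 0, "y": 0, "z": 0.012, "ax": 0, "ay": 0, "az": 0, "hand": 0}, {"x": 0, "y": 0, "z": 0.007, "ax": 0, "ay": 0, "az": 0, "hand": 0}, {"x": 0, "y": 0, "z": 0, "ax": 0, "ay": 0, "az": 0, "hand": 0}, {"x": 0, "y": 0, "z": 0, "ax": 0, "ay": 0, "az": 0, "hand": 0}, {"x": 0, "y": 0, "z": 0, "ax": 0, "ay": 0, "az": 0, "hand": 255}, {"x": 0, "y": 0, "z": 0, "ax": 0, "ay": 0, "az": 0, "hand": 255}, {"x": 0, "y": 0, "z": 0, "ax": 0, "ay": 0, "az": 0, "hand": 255}, {"x": 0, "y": 0, "z": 0, "ax": 0, "ay": 0, "az": 0, "hand": 255}, {"x": 0, "y": 0, "z": 0, "ax": 0, "ay": 0, "az": 0, "hand": 255}, {"x": 0, "y": 0, "z": 0, "ax": 0, "ay": 0, "az": 0, "hand": 255}, {"x": 0, "y": 0, "z": 0, "ax": 0, "ay": 0, "az": 0, "hand": 255}, {"x": 0, "y": 0, "z": 0, "ax": 0, "ay": 0, "az": 0, "hand": 255}]}}

```text
time_s: 5.48
position: [510.9, -264.3, 27.0]
ee_rot: [0.997, 0.083, 0.001, 0.0]
force: [-0.7, 0.2, 4.6]
gripper_width: 30.1
grip_force: 59.3
```

```bash
python3 -c "
from go import *
to(552,-10,190,-80.8); print(bot.get_obs()['grip_force'])"
```

```text
t 5.48 pos [ 510.9 -264.3   27. ] turn [ 0.05 -0.06  0.3 ] shift after turn [  81.3 -244.5 -163. ] q [-0.22  0.78  1.02  1.72 -0.74  1.08 -0.36] F [-0.7  0.2  4.6] w 30.1
59.34243321418762
```

>>> {"name": "send_rows", "arguments": {"rows": [{"x": 0, "y": 0, "z": -0.01, "ax": 0, "ay": 0, "az": 0, "hand": 255}, {"x": 0, "y": 0, "z": -0.02, "ax": 0, "ay": 0, "az": 0, "hand": 255}, {"x": 0, "y": 0, "z": -0.03, "ax": 0, "ay": 0, "az": 0, "hand": 255}, {"x": 0, "y": 0, "z": -0.03, "ax": 0, "ay": 0, "az": 0, "hand": 255}, {"x": 0, "y": 0, "z": -0.03, "ax": 0, "ay": 0, "az": 0, "hand": 255}, {"x": 0.006, "y": -0.017, "z": 0, "ax": 0, "ay": 0, "az": 0.3, "hand": 255}, {"x": 0.009, "y": -0.027, "z": 0, "ax": 0, "ay": 0, "az": 0, "hand": 255}, {"x": 0.009, "y": -0.027, "z": 0, "ax": 0, "ay": 0, "az": 0, "hand": 255}, {"x": 0.009, "y": -0.027, "z": 0, "ax": 0, "ay": 0, "az": 0, "hand": 255}, {"x": 0.009, "y": -0.027, "z": 0, "ax": 0, "ay": 0, "az": 0, "hand": 255}, {"x": 0.009, "y": -0.027, "z": 0, "ax": 0, "ay": 0, "az": 0, "hand": 255}, {"x": 0.009, "y": -0.027, "z": 0, "ax": 0, "ay": 0, "az": 0, "hand": 255}, {"x": 0.009, "y": -0.027, "z": 0, "ax": 0, "ay": 0, "az": 0, "hand": 255}, {"x": 0.009, "y": -0.027, "z": 0, "ax": 0, "ay": 0, "az": 0, "hand": 255}, {"x": 0.003, "y": -0.012, "z": 0, "ax": 0, "ay": 0, "az": 0, "hand": 255}, {"x": 0, "y": 0, "z": 0, "ax": 0, "ay": 0, "az": 0, "hand": 255}, {"x": 0, "y": 0, "z": 0, "ax": 0, "ay": 0, "az": 0, "hand": 255}]}}

```text
time_s: 6.9
position: [550.5, -9.5, 146.2]
ee_rot: [0.997, 0.081, -0.001, 0.001]
force: [-0.3, -0.7, -0.8]
gripper_width: 30.4
grip_force: 59.5
```

Run:
```python
from go import *
to(552,-10,42,-80.8); print(bot.get_obs()['grip_force'])
p,d=viewer.capture("scene"); cv2.imwrite("pics/s2.png",cv2.resize(p[130:350,120:420,::-1],None,fx=2,fy=2))
```

```text
t 6.9 pos [550.5  -9.5 146.2] turn [0.07 0.06 0.05] shift after turn [  1.4   0.7 104.2] q [-0.8   0.63  1.19  1.67 -0.61  1.27 -0.89] F [-0.3 -0.7 -0.8] w 30.4
59.46683406829834
```

View pics/s2.png

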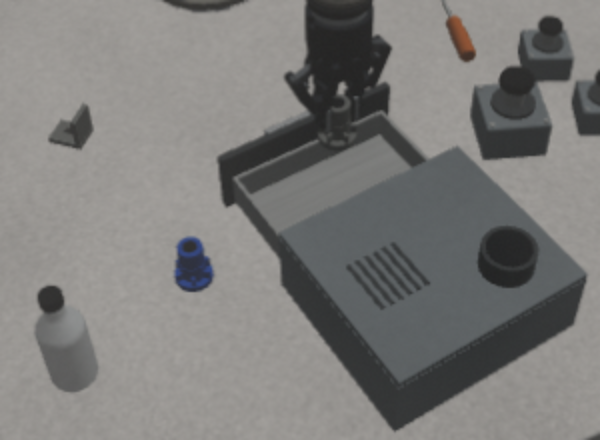

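The nozzle hangs upright in the gripper over the drawer, at about (338,125) in the crop. I'll lower it, release it and retreat.

>>> {"name": "send_rows", "arguments": {"rows": [{"x": 0.001, "y": 0, "z": 0.012, "ax": 0, "ay": 0, "az": 0, "hand": 255}, {"x": 0, "y": 0, "z": 0.02, "ax": 0, "ay": 0, "az": 0, "hand": 255}, {"x": 0, "y": 0, "z": 0.02, "ax": 0, "ay": 0, "az": 0, "hand": 255}, {"x": 0, "y": 0, "z": 0.018, "ax": 0, "ay": 0, "az": 0, "hand": 255}, {"x": 0, "y": 0, "z": 0.014, "ax": 0, "ay": 0, "az": 0, "hand": 255}, {"x": 0, "y": 0, "z": 0.008, "ax": 0, "ay": 0, "az": 0, "hand": 255}, {"x": 0, "y": 0, "z": 0.004, "ax": 0, "ay": 0, "az": 0, "hand": 255}, {"x": 0, "y": 0, "z": 0.003, "ax": 0, "ay": 0, "az": 0, "hand": 255}, {"x": 0, "y": 0, "z": 0.002, "ax": 0, "ay": 0, "az": 0, "hand": 255}, {"x": 0, "y": 0, "z": 0.002, "ax": 0, "ay": 0, "az": 0, "hand": 255}, {"x": 0, "y": 0, "z": 0, "ax": 0, "ay": 0, "az": 0, "hand": 255}, {"x": 0, "y": 0, "z": 0, "ax": 0, "ay": 0, "az": 0, "hand": 255}]}}

```text
time_s: 7.95
position: [552.4, -8.9, 43.8]
ee_rot: [0.997, 0.08, 0.001, 0.0]
force: [-0.4, 0.1, -0.2]
gripper_width: 30.7
grip_force: 59.5
```

>>> {"name": "send_rows", "arguments": {"rows": [{"x": 0, "y": 0, "z": 0.001, "ax": 0, "ay": 0, "az": 0, "hand": 255}, {"x": 0, "y": 0, "z": 0.001, "ax": 0, "ay": 0, "az": 0, "hand": 255}, {"x": 0, "y": 0, "z": 0, "ax": 0, "ay": 0, "az": 0, "hand": 255}]}}

```text
time_s: 8.2
position: [552.0, -8.8, 41.3]
ee_rot: [0.997, 0.08, 0.0, -0.0]
force: [0.0, -0.4, -1.1]
gripper_width: 30.4
grip_force: 59.5
```

>>> {"name": "send_rows", "arguments": {"rows": [{"x": 0, "y": 0, "z": 0.0005, "ax": 0, "ay": 0, "az": 0, "hand": 255}, {"x": 0, "y": 0, "z": 0, "ax": 0, "ay": 0, "az": 0, "hand": 120}, {"x": 0, "y": 0, "z": 0, "ax": 0, "ay": 0, "az": 0, "hand": 60}, {"x": 0, "y": 0, "z": 0, "ax": 0, "ay": 0, "az": 0, "hand": 0}, {"x": 0, "y": 0, "z": 0, "ax": 0, "ay": 0, "az": 0, "hand": 0}, {"x": 0, "y": 0, "z": 0, "ax": 0, "ay": 0, "az": 0, "hand": 0}, {"x": 0, "y": 0, "z": 0, "ax": 0, "ay": 0, "az": 0, "hand": 0}, {"x": 0, "y": 0, "z": -0.01, "ax": 0, "ay": 0, "az": 0, "hand": 0}, {"x": 0, "y": 0, "z": -0.02, "ax": 0, "ay": 0, "az": 0, "hand": 0}, {"x": 0, "y": 0, "z": -0.03, "ax": 0, "ay": 0, "az": 0, "hand": 0}, {"x": 0, "y": 0, "z": -0.03, "ax": 0, "ay": 0, "az": 0, "hand": 0}, {"x": 0, "y": 0, "z": -0.03, "ax": 0, "ay": 0, "az": 0, "hand": 0}, {"x": 0, "y": 0, "z": -0.01, "ax": 0, "ay": 0, "az": 0, "hand": 0}, {"x": 0, "y": 0, "z": 0, "ax": 0, "ay": 0, "az": 0, "hand": 255}]}}

```text
time_s: 9.37
position: [554.1, -9.9, 174.5]
ee_rot: [0.997, 0.08, 0.003, 0.0]
force: [1.3, 0.8, -0.7]
gripper_width: 75.6
grip_force: 0.0
```

Run:
```python
from go import *
x=np.array([np.cos(.1605),np.sin(.1605)]); S=np.array([744.4,21.2])
pull=S-x*(268+6+20); print("pull face",pull)
q=pull-x*60; to(q[0],q[1],172,-80.8); to(q[0],q[1],65,-80.8)
p,d=viewer.capture("scene"); C=cloud(viewer.get_calibration("scene"),d)
cv2.imwrite("pics/s3.png",cv2.resize(p[130:350,120:420,::-1],None,fx=2,fy=2))
```

```text
pull face [454.17863474 -25.78466929]
t 9.37 pos [554.1  -9.9 174.5] turn [ 0.07 -0.38 -0.  ] shift after turn [-161.2   -0.3    2.5] q [-0.81  0.6   1.21  1.63 -0.58  1.32 -0.92] F [ 1.3  0.8 -0.7] w 75.6
t 9.37 pos [554.1  -9.9 174.5] turn [ 0.07 -0.38 -0.  ] shift after turn [-161.2   -0.3  109.5] q [-0.81  0.6   1.21  1.63 -0.58  1.32 -0.92] F [ 1.3  0.8 -0.7] w 75.6
```

View pics/s3.png

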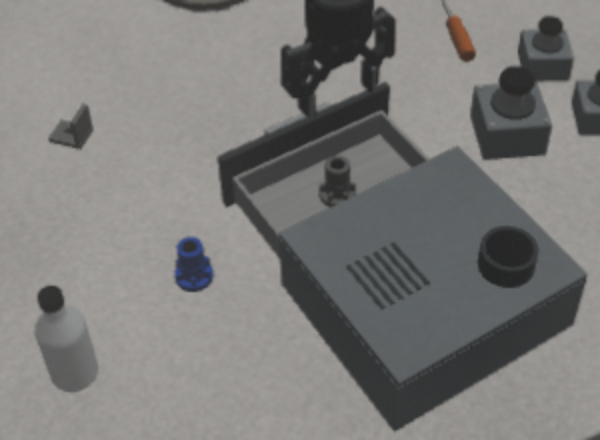

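The nozzle stands upright in the drawer, at (338,180) in the crop. Next I go in front of the pull with the fingers shut.

>>> {"name": "send_rows", "arguments": {"rows": [{"x": -0.01, "y": 0, "z": 0, "ax": 0, "ay": 0, "az": 0, "hand": 255}, {"x": -0.025, "y": 0, "z": 0, "ax": 0, "ay": 0, "az": 0, "hand": 255}, {"x": -0.03, "y": 0, "z": 0, "ax": 0, "ay": 0, "az": 0, "hand": 255}, {"x": -0.03, "y": 0, "z": 0, "ax": 0, "ay": 0, "az": 0, "hand": 255}, {"x": -0.03, "y": 0, "z": 0, "ax": 0, "ay": 0, "az": 0, "hand": 255}, {"x": -0.02, "y": 0, "z": 0, "ax": 0, "ay": 0, "az": 0, "hand": 255}, {"x": 0, "y": 0, "z": 0.02, "ax": 0, "ay": 0, "az": 0, "hand": 255}, {"x": 0, "y": 0, "z": 0.03, "ax": 0, "ay": 0, "az": 0, "hand": 255}, {"x": 0, "y": 0, "z": 0.03, "ax": 0, "ay": 0, "az": 0, "hand": 255}, {"x": 0, "y": 0, "z": 0.025, "ax": 0, "ay": 0, "az": 0, "hand": 255}, {"x": 0, "y": 0, "z": 0.01, "ax": 0, "ay": 0, "az": 0, "hand": 255}, {"x": 0, "y": 0, "z": 0, "ax": 0, "ay": 0, "az": 0, "hand": 255}, {"x": 0, "y": 0, "z": 0, "ax": 0, "ay": 0, "az": 0, "hand": 255}]}}

```text
time_s: 10.5
position: [407.1, -32.2, 54.6]
ee_rot: [0.997, 0.08, -0.002, 0.0]
force: [1.2, 0.2, 0.8]
gripper_width: -0.1
grip_force: 0.0
```

Run:
```python
from go import *
x=np.array([np.cos(.1605),np.sin(.1605)]); S=np.array([744.4,21.2])
q=S-x*(152+11); to(q[0],q[1],59,-80.8)
```

```text
t 10.5 pos [407.1 -32.2  54.6] turn [ 0.02  0.22 -0.03] shift after turn [178.5   1.2  -4.4] q [-0.85  0.38  1.08  2.13 -0.44  0.87 -0.91] F [1.2 0.2 0.8] w -0.1
```

>>> {"name": "send_rows", "arguments": {"rows": [{"x": 0.01, "y": 0, "z": -0.003, "ax": 0, "ay": 0, "az": 0, "hand": 255}, {"x": 0.01, "y": 0, "z": 0, "ax": 0, "ay": 0, "az": 0, "hand": 255}, {"x": 0.006, "y": 0, "z": 0, "ax": 0, "ay": 0, "az": 0, "hand": 255}, {"x": 0.004, "y": 0, "z": 0, "ax": 0, "ay": 0, "az": 0, "hand": 255}, {"x": 0.004, "y": 0, "z": 0, "ax": 0, "ay": 0, "az": 0, "hand": 255}, {"x": 0.004, "y": 0, "z": 0, "ax": 0, "ay": 0, "az": 0, "hand": 255}, {"x": 0.004, "y": 0, "z": 0, "ax": 0, "ay": 0, "az": 0, "hand": 255}, {"x": 0.005, "y": 0, "z": 0, "ax": 0, "ay": 0, "az": 0, "hand": 255}, {"x": 0.006, "y": 0, "z": 0, "ax": 0, "ay": 0, "az": 0, "hand": 255}, {"x": 0.007, "y": 0, "z": 0, "ax": 0, "ay": 0, "az": 0, "hand": 255}, {"x": 0.008, "y": 0, "z": 0, "ax": 0, "ay": 0, "az": 0, "hand": 255}, {"x": 0.008, "y": 0, "z": 0, "ax": 0, "ay": 0, "az": 0, "hand": 255}, {"x": 0.008, "y": 0, "z": 0, "ax": 0, "ay": 0, "az": 0, "hand": 255}, {"x": 0.008, "y": 0, "z": 0, "ax": 0, "ay": 0, "az": 0, "hand": 255}, {"x": 0.008, "y": 0, "z": 0, "ax": 0, "ay": 0, "az": 0, "hand": 255}, {"x": 0.008, "y": 0, "z": 0, "ax": 0, "ay": 0, "az": 0, "hand": 255}, {"x": 0.008, "y": 0, "z": 0, "ax": 0, "ay": 0, "az": 0, "hand": 255}, {"x": 0.008, "y": 0, "z": 0, "ax": 0, "ay": 0, "az": 0, "hand": 255}]}}

```text
time_s: 12.0
position: [532.0, -12.0, 58.7]
ee_rot: [0.997, 0.08, -0.0, -0.0]
force: [-1.8, 0.3, -1.0]
gripper_width: 0.0
grip_force: 0.8
```

>>> {"name": "send_rows", "arguments": {"rows": [{"x": 0.008, "y": 0, "z": 0, "ax": 0, "ay": 0, "az": 0, "hand": 255}, {"x": 0.008, "y": 0, "z": 0, "ax": 0, "ay": 0, "az": 0, "hand": 255}, {"x": 0.008, "y": 0, "z": 0, "ax": 0, "ay": 0, "az": 0, "hand": 255}, {"x": 0.007, "y": 0, "z": 0, "ax": 0, "ay": 0, "az": 0, "hand": 255}, {"x": 0.006, "y": 0, "z": 0, "ax": 0, "ay": 0, "az": 0, "hand": 255}, {"x": 0.004, "y": 0, "z": 0, "ax": 0, "ay": 0, "az": 0, "hand": 255}, {"x": 0.003, "y": 0, "z": 0, "ax": 0, "ay": 0, "az": 0, "hand": 255}, {"x": 0.003, "y": 0, "z": 0, "ax": 0, "ay": 0, "az": 0, "hand": 255}]}}

```text
time_s: 12.67
position: [578.0, -4.7, 58.9]
ee_rot: [0.997, 0.08, 0.0, -0.0]
force: [-2.5, -0.2, 0.2]
gripper_width: -0.0
grip_force: 0.7
```

Run:
```python
from go import *
x=np.array([np.cos(.1605),np.sin(.1605)]); S=np.array([744.4,21.2])
q=S-x*(152+11); to(q[0],q[1],59,-80.8)
```

```text
t 12.67 pos [578.   -4.7  58.9] turn [-0.01 -0.    0.  ] shift after turn [ 5.4  1.  -0.1] q [-0.63  0.68  0.92  1.68 -0.6   1.09 -0.94] F [-2.5 -0.2  0.2] w -0.0
```

Near the end stop now, so I creep until the force rises.

>>> {"name": "send_rows", "arguments": {"rows": [{"x": 0.002, "y": 0, "z": 0, "ax": 0, "ay": 0, "az": 0, "hand": 255}, {"x": 0.002, "y": 0, "z": 0, "ax": 0, "ay": 0, "az": 0, "hand": 255}, {"x": 0, "y": 0, "z": 0, "ax": 0, "ay": 0, "az": 0, "hand": 255}]}}

```text
time_s: 12.92
position: [581.9, -4.1, 58.9]
ee_rot: [0.997, 0.08, 0.0, 0.0]
force: [-1.5, 0.2, 0.4]
gripper_width: 0.1
grip_force: 0.4
```

>>> {"name": "send_rows", "arguments": {"rows": [{"x": 0.0015, "y": 0, "z": 0, "ax": 0, "ay": 0, "az": 0, "hand": 255}, {"x": 0.0015, "y": 0, "z": 0, "ax": 0, "ay": 0, "az": 0, "hand": 255}, {"x": 0, "y": 0, "z": 0, "ax": 0, "ay": 0, "az": 0, "hand": 255}]}}

```text
time_s: 13.17
position: [581.8, -4.3, 58.7]
ee_rot: [0.997, 0.08, -0.003, -0.0]
force: [-6.6, -0.9, 4.1]
gripper_width: 0.0
grip_force: 3.5
```

>>> {"name": "send_rows", "arguments": {"rows": [{"x": 0.0015, "y": 0, "z": 0, "ax": 0, "ay": 0, "az": 0, "hand": 255}, {"x": 0, "y": 0, "z": 0, "ax": 0, "ay": 0, "az": 0, "hand": 255}]}}

```text
time_s: 13.33
position: [581.8, -4.3, 58.5]
ee_rot: [0.997, 0.08, -0.004, -0.001]
force: [-10.4, -0.4, 6.7]
gripper_width: 0.0
grip_force: 4.9
```

Run:
```python
from go import *
to(583,-4,59,-80.8)
p,d=viewer.capture("top"); C=cloud(viewer.get_calibration("top"),d); z=C[...,2]
x=np.array([np.cos(.1605),np.sin(.1605)]); y=np.array([-x[1],x[0]]); S=np.array([744.4,21.2])
L=(C[...,:2]-S)@x; W=(C[...,:2]-S)@y
m=(d>0)&(z>86)&(z<94)&(L<-110)&(L>-300)&(abs(W)<140)&(abs(W)>60); print("plate L",np.percentile(L[m],[5,50,95]),m.sum())
cv2.imwrite("pics/t4.png",p[60:260,200:400,::-1].repeat(2,0).repeat(2,1))
```

```text
t 13.33 pos [581.8  -4.3  58.5] turn [-0.12  0.5  -0.08] shift after turn [ 1.2 -0.1 -0.5] q [-0.62  0.69  0.91  1.66 -0.6   1.1  -0.95] F [-10.4  -0.4   6.7] w 0.0
plate L [-132.11521191 -126.59863708 -120.05889315] 132
```

View pics/t4.png

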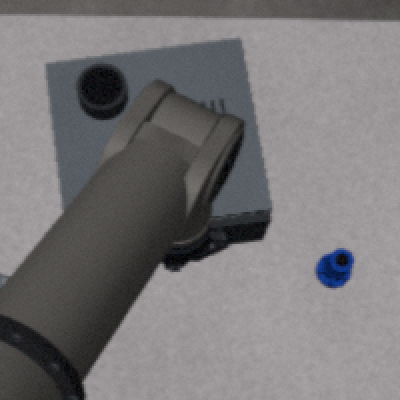

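The front plate's middle is at -126.6 mm in the station frame, which is the shut position, and the force rise confirms the stop. The picture shows the plate flush against the cabinet, with the arm partly in front of it. I'll back off, rise and go over the plunger.

>>> {"name": "send_rows", "arguments": {"rows": [{"x": -0.005, "y": 0, "z": 0, "ax": 0, "ay": 0, "az": 0, "hand": 255}, {"x": -0.015, "y": 0, "z": 0, "ax": 0, "ay": 0, "az": 0, "hand": 255}, {"x": -0.02, "y": 0, "z": 0, "ax": 0, "ay": 0, "az": 0, "hand": 255}, {"x": 0, "y": 0, "z": -0.02, "ax": 0, "ay": 0, "az": 0, "hand": 255}, {"x": 0, "y": 0, "z": -0.035, "ax": 0, "ay": 0, "az": 0, "hand": 255}, {"x": 0, "y": 0, "z": -0.035, "ax": 0, "ay": 0, "az": 0, "hand": 255}, {"x": 0, "y": 0, "z": -0.03, "ax": 0, "ay": 0, "az": 0, "hand": 255}, {"x": 0.002, "y": -0.015, "z": 0, "ax": 0, "ay": 0, "az": 0, "hand": 255}, {"x": 0.004, "y": -0.031, "z": 0, "ax": 0, "ay": 0, "az": 0, "hand": 255}, {"x": 0.004, "y": -0.031, "z": 0, "ax": 0, "ay": 0, "az": 0, "hand": 255}, {"x": 0.004, "y": -0.031, "z": 0, "ax": 0, "ay": 0, "az": 0, "hand": 255}, {"x": 0.004, "y": -0.031, "z": 0, "ax": 0, "ay": 0, "az": 0, "hand": 255}, {"x": 0.004, "y": -0.031, "z": 0, "ax": 0, "ay": 0, "az": 0, "hand": 255}, {"x": 0.004, "y": -0.031, "z": 0, "ax": 0, "ay": 0, "az": 0, "hand": 255}, {"x": 0.004, "y": -0.031, "z": 0, "ax": 0, "ay": 0, "az": 0, "hand": 255}, {"x": 0.004, "y": -0.031, "z": 0, "ax": 0, "ay": 0, "az": 0, "hand": 255}, {"x": 0, "y": 0, "z": 0, "ax": 0, "ay": 0, "az": 0, "hand": 255}, {"x": 0, "y": 0, "z": 0, "ax": 0, "ay": 0, "az": 0, "hand": 255}]}}

```text
time_s: 14.88
position: [538.1, 258.7, 178.5]
ee_rot: [0.997, 0.083, 0.001, -0.0]
force: [0.4, -0.3, -0.4]
gripper_width: 0.0
grip_force: 0.0
```

Run:
```python
from go import *
to(533.5,255,115,-80.8)
x=np.array([np.cos(.1605),np.sin(.1605)]); y=np.array([-x[1],x[0]]); S=np.array([744.4,21.2])
for n in ("top","scene"):
    p,d=viewer.capture(n); C=cloud(viewer.get_calibration(n),d); z=C[...,2]
    L=(C[...,:2]-S)@x; W=(C[...,:2]-S)@y
    m=(d>0)&(z>86)&(z<94)&(L<-110)&(L>-300)&(abs(W)<140); print(n,"plate L",np.percentile(L[m],[5,50,95]),m.sum())
    if n=="top": cv2.imwrite("pics/t5.png",p[100:300,100:400,::-1].repeat(2,0).repeat(2,1))
c=viewer.get_calibration("wrist"); p,d=viewer.capture("wrist"); C=cloud(c,d); z=C[...,2]
P=C[(d>0)&(z>104)&(z<116)&(np.hypot(C[...,0]-533,C[...,1]-255)<40)]
if len(P)>5: print(len(P),cv2.minEnclosingCircle(P[:,:2].astype(np.float32)),P.mean(0))
```

```text
t 14.88 pos [538.1 258.7 178.5] turn [-0.02 -0.1   0.34] shift after turn [-5.2  2.9 63.5] q [-1.11  0.6   1.    1.49 -0.51  1.33 -1.47] F [ 0.4 -0.3 -0.4] w 0.0
top plate L [-132.34016529 -126.57488688 -120.04305082] 514
scene plate L [-132.10636727 -128.50571511 -121.20713346] 181
3259 ((532.7416381835938, 258.4195861816406), 23.358373641967773) [534.9918599  259.00082514 109.8483915 ]
```

View pics/t5.png

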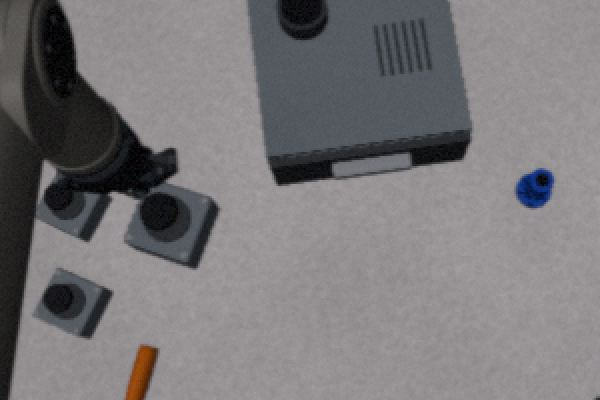

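The drawer is shut and the plate is flush. The big box sits at (170,222) in the crop, with its plunger free under the gripper. I'll descend to just above it.

>>> {"name": "send_rows", "arguments": {"rows": [{"x": -0.005, "y": 0.0015, "z": 0.012, "ax": 0, "ay": 0, "az": 0.3, "hand": 255}, {"x": 0, "y": 0, "z": 0.02, "ax": 0, "ay": 0, "az": 0, "hand": 255}, {"x": 0, "y": 0, "z": 0.018, "ax": 0, "ay": 0, "az": 0, "hand": 255}, {"x": 0, "y": 0, "z": 0.01, "ax": 0, "ay": 0, "az": 0, "hand": 255}, {"x": 0, "y": 0, "z": 0.003, "ax": 0, "ay": 0, "az": 0, "hand": 255}, {"x": 0, "y": 0, "z": 0, "ax": 0, "ay": 0, "az": 0, "hand": 255}, {"x": 0, "y": 0, "z": 0, "ax": 0, "ay": 0, "az": 0, "hand": 255}]}}

```text
time_s: 15.62
position: [534.3, 252.4, 116.7]
ee_rot: [0.997, 0.077, 0.001, -0.0]
force: [-0.4, 0.2, 0.1]
gripper_width: -0.0
grip_force: 0.0
```

>>> {"name": "send_rows", "arguments": {"rows": [{"x": 0, "y": 0, "z": 0.002, "ax": 0, "ay": 0, "az": 0, "hand": 255}, {"x": 0, "y": 0, "z": 0.002, "ax": 0, "ay": 0, "az": 0, "hand": 255}, {"x": 0, "y": 0, "z": 0, "ax": 0, "ay": 0, "az": 0, "hand": 255}]}}

```text
time_s: 15.87
position: [533.6, 253.1, 112.1]
ee_rot: [0.997, 0.078, 0.0, -0.0]
force: [0.8, 0.0, -1.1]
gripper_width: -0.0
grip_force: 0.0
```

>>> {"name": "send_rows", "arguments": {"rows": [{"x": 0, "y": 0, "z": 0.001, "ax": 0, "ay": 0, "az": 0, "hand": 255}, {"x": 0, "y": 0, "z": 0.001, "ax": 0, "ay": 0, "az": 0, "hand": 255}, {"x": 0, "y": 0, "z": 0, "ax": 0, "ay": 0, "az": 0, "hand": 255}]}}

```text
time_s: 16.12
position: [533.6, 253.1, 110.2]
ee_rot: [0.997, 0.078, 0.0, -0.0]
force: [-1.4, 0.2, 3.2]
gripper_width: -0.1
grip_force: 1.1
```

Contact at about 110. I'll press on.

>>> {"name": "send_rows", "arguments": {"rows": [{"x": 0, "y": -0.002, "z": 0.002, "ax": 0, "ay": 0, "az": 0, "hand": 255}, {"x": 0, "y": 0, "z": 0.002, "ax": 0, "ay": 0, "az": 0, "hand": 255}, {"x": 0, "y": 0, "z": 0.002, "ax": 0, "ay": 0, "az": 0, "hand": 255}, {"x": 0, "y": 0, "z": 0.002, "ax": 0, "ay": 0, "az": 0, "hand": 255}, {"x": 0, "y": 0, "z": 0, "ax": 0, "ay": 0, "az": 0, "hand": 255}, {"x": 0, "y": 0, "z": 0, "ax": 0, "ay": 0, "az": 0, "hand": 255}]}}

```text
time_s: 16.62
position: [533.8, 254.0, 102.7]
ee_rot: [0.997, 0.077, 0.001, 0.0]
force: [-1.2, -2.1, 7.5]
gripper_width: -0.1
grip_force: 3.6
```

>>> {"name": "send_rows", "arguments": {"rows": [{"x": 0, "y": 0, "z": 0.002, "ax": 0, "ay": 0, "az": 0, "hand": 255}, {"x": 0, "y": 0, "z": 0.002, "ax": 0, "ay": 0, "az": 0, "hand": 255}, {"x": 0, "y": 0, "z": 0.001, "ax": 0, "ay": 0, "az": 0, "hand": 255}, {"x": 0, "y": 0, "z": 0, "ax": 0, "ay": 0, "az": 0, "hand": 255}, {"x": 0, "y": 0, "z": 0, "ax": 0, "ay": 0, "az": 0, "hand": 255}, {"x": 0, "y": 0, "z": 0, "ax": 0, "ay": 0, "az": 0, "hand": 255}]}}

```text
time_s: 17.12
position: [533.9, 254.0, 98.3]
ee_rot: [0.997, 0.077, 0.001, 0.0]
force: [-1.9, -2.3, 9.9]
gripper_width: -0.3
grip_force: 4.7
```

Run:
```python
from go import *
to(533.5,255,98,-80.8)
p,d=viewer.capture("scene"); cv2.imwrite("pics/s6.png",p[110:310,120:420,::-1].repeat(2,0).repeat(2,1))
c=viewer.get_calibration("wrist"); p,d=viewer.capture("wrist"); C=cloud(c,d); z=C[...,2]
m=(d>0)&(z>88)&(z<112)&(np.hypot(C[...,0]-533,C[...,1]-256)<22)
print(m.sum(),np.percentile(z[m],[10,50,90]))
to(533.5,255,98,-80.8)
```

```text
t 17.12 pos [533.9 254.   98.3] turn [ 0.03 -0.08 -0.34] shift after turn [-0.2 -1.   0.3] q [-1.09  0.66  0.96  1.61 -0.58  1.18 -1.43] F [-1.9 -2.3  9.9] w -0.3
3382 [ 95.79399791  98.25745792 106.30241086]
t 17.22 pos [533.9 254.   98.3] turn [ 0.03 -0.08 -0.34] shift after turn [-0.2 -1.   0.3] q [-1.09  0.66  0.96  1.61 -0.58  1.18 -1.43] F [-2.1 -2.5  9.1] w -0.0
```

View pics/s6.png

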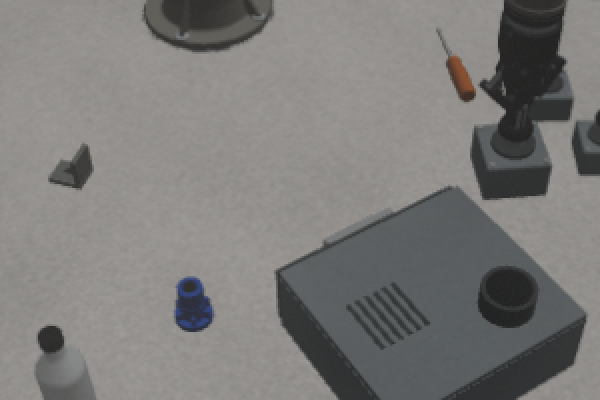

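The plunger is about 12 mm down: its top is at 98 mm and the force is about 10 N. The drawer is shut and the bystanders haven't moved. I'll hand it in.

```bash
python3 -c "
from cell import bot
print(bot.close_job())"
```

```text
the job is handed in; nothing more can be done
None
```

The job is handed in at about 17 s: the nozzle was standing upright in the drawer before I slid the drawer fully shut, and the arm is still holding the plunger about 12 mm down at roughly 10 N.

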